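# Index the awl guide of a book-piercing jig to the torn sewing hole

### The arm

A 7-joint arm with a two-finger parallel gripper is mounted at the origin on a cart in front of the work surface, level with it; the furniture and walls round the work are solid. World frame = base frame: x ahead of the robot, y to its left, z up, the work surface at z = 0. Lengths are in m, angles in rad, forces in N, time in s.
With the tool pointing down it reaches from about 0.425 to 0.875 m from the base axis. Payload 4.7 kg.
Tool frame: the origin (TCP) lies on the centre line of the jaws, within the pads' length; the fingertips stand arm.nose_length ahead of it and the grasp point (between the pads) is the TCP (arm.nose_length is the distance from the TCP to the fingertips, in m); z points along the fingers, y is the line along which they close (so a half turn about z gives the same grasp; the last joint's range is limited). The gripper opens to 85 mm and grips with 20 to 120 N. Pads are 22 mm wide; open, the fingers measure 114 mm over their backs; the gripper's body (76 mm by 85 mm) begins 54 mm behind the grasp point. The pads swing forward as they close: fully open they stand 13 mm farther back than shut.
Start: joints at [-1.227, 0.321, -0.07, 1.45, 0.023, 1.371, -0.057], TCP at [0.211, 0.615, 0.25] pointing down, gripper open.
Joint ranges: [-2.86, 2.86], [-0.3, 2.09], [-1.38, 1.24], [0.06, 2.45], [-1.56, 4.7], [0.09, 2.05], [-2.69, 2.69]. Speed limits (rad/s): [2.57, 2.57, 3.14, 3.14, 3.14, 3.14, 3.14].

### API

Orientations are given as a unit quaternion [w, x, y, z].
In Python, from bench import arm gives the robot as it stands.
- The arm moves only by the tool move_arm, never from a script. Its argument "increments" is a list of rows, each an object of numbers: "dx", "dy", "dz": the shift along the tool's x, y, z normalised to -1 to 1, where 1 is 0.1 m; "rx", "ry", "rz": the turn, a rotation vector about the tool's x, y, z normalised to -1 to 1, where 1 is 360 degrees; "hand": the gripper's target within -1 to 1 (fully open at 1, half-way at 0, shut at -1). In form: [{"dx": .., "dy": .., "dz": .., "rx": .., "ry": .., "rz": .., "hand": ..}, ...]. A call has 1 to 12 rows; each row is the pose to reach, as a shift and turn from the pose commanded when the call began, along the tool's axes at that moment, turning the shorter way round; what a row does not reach only later rows make up. A row lasts 1/12 s, in which the tool goes at most 41.7 mm and 7.16 degrees, less where a joint would pass 70% of its speed; a pose out of reach is approached as far as the arm can. A call with a number of a shift or a turn outside -1 to 1 is refused whole. A call with a gripper value outside its range is refused whole. The fingers move at their own pace and stop on an object; "grip_force" is the grip in N (left out, the last holds). Time passes only in rows, so rows that repeat a pose let the fingers close. It gives the time, the measured TCP pose, the force, the opening and the grip force at its end, in the units of the state.
- arm.get_obs(): the state, without advancing time (a new reading comes with each control period).
- arm.read_camera(name): name is "scene" or "top" or "wrist"; returns a dict with "frame" (400x640x3 uint8, red, green, blue), "mtx" (3x3 intrinsics, pixels), "pose" (4x4, takes a point from camera to world coordinates); the wrist camera has in their place "hand_eye" (4x4, takes a point from camera to tool coordinates, whose origin is the TCP and whose axes are the flange's). Camera axes: x right, y down, z forward; pixel columns grow to the right and rows downward; lengths in m; the calibration is good to about 2 mm. A picture is of the moment at which its call begins: read the wrist's pose just before it. There is no depth.
- arm.job_done(): hands the job in; it is judged then, once.
The state is a dict: "time": time; "joint_positions": joint angles; "dq": joint speeds; "effort": joint torques, N m; "eef_pos": TCP position; "orientation": TCP orientation; "ft_force": force on the tool from outside, world axes, zero at the start; "torque": the same for the moment, N m; "opening": finger opening in m; "gripper_force": force on a finger pad.
Only numpy, scipy, OpenCV 4.12 (cv2) and the standard library are available. Lean on these libraries where they do the work, as an engineer would, in place of code of your own. Each camera call takes 0.05 s, during which the arm holds its last target. There are 200 camera calls.

### The job

The awl guide on the piercing jig is parked. Pull its spring plunger knob up, slide the carriage along the rail to the sewing station that the long pointed card tab marks, and let the plunger drop fully home into that station's hole, feeling for the hole because the tab points only roughly at it. Push lightly, never force the carriage against the pin, and leave the thread spool and the loupe where they stand.

Things in the scene. Friction and masses are not known exactly. Their poses are not given: they have to be found in the camera images.
- jig: Piercing jig, fixed to the table: board 250 x 380 x 16 mm, origin at the centre of its underside; x away from the robot (within 13 degrees), y left along the rail, z up. Book (dark covers, top 38 mm above the table) clamped on its near half. Rail at jig x = 75 mm with a steel index strip on it, top 46 mm above the table; parking hole at jig y = 105 mm, to the right of it three station holes.
- carriage (a joint): Travel of the grey carriage (60 x 56 mm, top 59.5 mm above the table) along the rail, m: 0 parked at the left end, grows as it slides to the right (jig -y), stop at 0.195. It rubs with about 2 N; with the pin let down on the strip between two holes it takes a push of about 4 N.
- plunger (a joint): Draw of the plunger, m: 0 = pin fully home in a hole, grows upward, stop at 0.016. The pin is clear of the strip above 0.010 and reads about 0.010 when it rests on the strip between holes. A spring pulls it down with 6 N at 0 and 10 N at 0.016; let go, it goes down in about 0.1 s, so it skips a hole that is passed at more than some 30 mm/s.
- knob (a point): Centre of the black ribbed plunger knob: upright, 25 mm diameter, 26 mm tall, standing free on the carriage; 86 mm above the table when home, its underside then 13.5 mm above the carriage and 1 mm above its 16 mm wide barrel. Moves with carriage and plunger; the pin is on the same axis.
- pin: Steel locking pin below the knob, 8 mm diameter, moving with it; origin at the centre of its lower end, z up. The holes it drops into are 10.4 mm wide along the rail. When home its end is 10 mm below the top of the strip. It must not be pressed against strip or hole with more than 20 N (the spring alone gives 9).
- bush (a point): Lower end, on its axis, of the steel awl-guide bush (20 mm diameter) at the end of the carriage's arm, over the book's spine margin; 56 mm toward the robot (jig -x) from the axis of knob and pin, at the same place along the rail.
- tab_long: Long card tab (68 x 12 x 1.6 mm, cream) on the book's cover, pointed end toward the rail; origin under the point, x along the tab to the rail. The hole of its station lies within 10 mm of the point along the rail. Stations are 55 mm apart at about jig y = 45, -10, -65 mm, but the strip is set to the book, up to 8 mm either way. Two short square tabs (30 x 12 mm) mark the others.
- thread_spool_mid (a point): Bystander: centre of a small thread spool, 31 mm diameter, 40 mm tall, standing on the right end of the jig's board.
- loupe_mid (a point): Bystander: centre of a black stand loupe, 37 mm diameter, 38 mm tall, standing on the left end of the jig's board.

How it is judged:
By the outcome, as a careful person would: the job done as asked, in the order asked, and still so for the second after the job is handed in, with the robot touching nothing.
It also fails if it takes over 38 s, if anything falls off the work surface, if the arm or the gripper's body presses on something with over 40 N, if the wrist force passes 120 N, or if a joint passes its speed limit or range.

## Working session

There is one attempt and no reset: what is moved stays moved. The work goes in short steps, Python scripts to look and compute and a tool call to move; the robot and the scene stay as the last step left them, time stands still between calls to the robot, and variables do not carry over. Pictures are saved under pics/ and viewed, at most 10 in all, crops included, and the job is handed in when it is done.

Besides the shell and the picture viewer there is one more tool, called after "Call:" in YAML: its name, and indented under it one key for each argument. move_arm: Moves the arm, as the interface text tells. Its arguments: {"type":"object","properties":{"increments":{"type":"array"},"grip_force":{"type":"number"}},"required":["increments"]}

```bash
mkdir -p pics; ls; python3 - <<'E'
from bench import arm
import cv2,numpy as np
o=arm.get_obs();print({k:np.round(v,3) for k,v in o.items()},arm.nose_length)
ims=[]
for n in("scene","top"):
    c=arm.read_camera(n);np.savez(f"{n}.npz",**c);print(n,c["mtx"].round(1).tolist(),c["pose"].round(3).tolist())
    cv2.imwrite(f"pics/{n}0.png",c["frame"][...,::-1])
E
```

```text
pics
{'time': np.float64(0.0), 'joint_positions': array([-1.227,  0.322, -0.07 ,  1.452,  0.023,  1.371, -0.057]), 'dq': array([ 0.001, -0.   , -0.   ,  0.002,  0.   , -0.   ,  0.001]), 'effort': array([ 0.0000e+00, -4.9359e+01, -3.8200e-01, -3.1433e+01,  1.3000e-02,
        1.2000e-02, -0.0000e+00]), 'eef_pos': array([0.21 , 0.614, 0.249]), 'orientation': array([-0.   ,  0.164,  0.986, -0.001]), 'ft_force': array([ 0.418, -0.061,  0.293]), 'torque': array([-0.005,  0.044, -0.032]), 'gripper_force': np.float64(0.0), 'opening': np.float64(0.085)} 0.019
scene [[403.7, 0.0, 313.8], [0.0, 403.7, 199.7], [0.0, 0.0, 1.0]] [[0.785, -0.5, 0.366, 0.228], [-0.62, -0.618, 0.483, -0.364], [-0.015, -0.606, -0.795, 0.732], [0.0, 0.0, 0.0, 1.0]]
top [[469.5, 0.0, 315.1], [0.0, 469.5, 194.8], [0.0, 0.0, 1.0]] [[-0.007, -0.992, 0.128, 0.437], [-1.0, 0.007, -0.006, 0.039], [0.005, -0.128, -0.992, 0.943], [0.0, 0.0, 0.0, 1.0]]
```

View pics/top0.png

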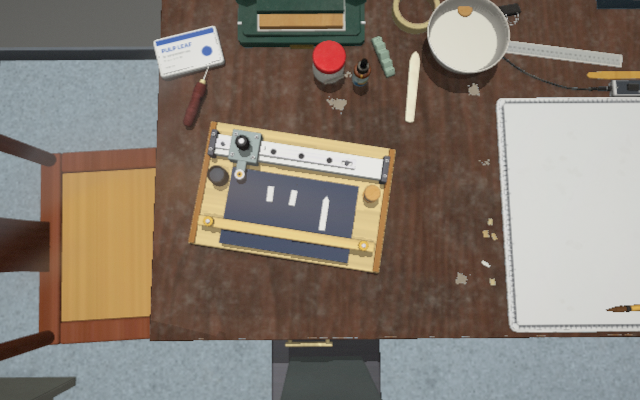

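View pics/scene0.png

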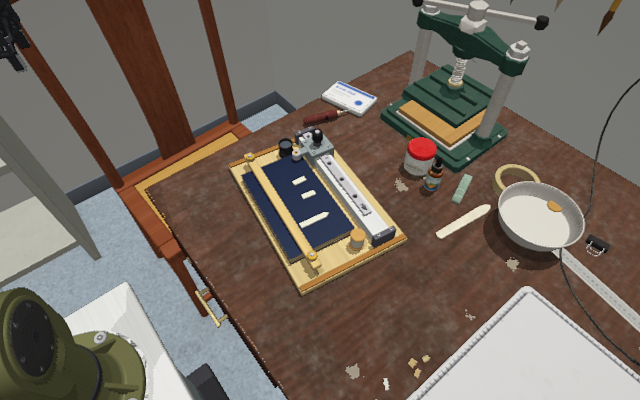

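```bash
cat >h.py <<'E'
import numpy as np,cv2
def ray(c,uv,z):
    d=c["pose"][:3,:3]@np.linalg.inv(c["mtx"])@np.array([*uv,1.]);o=c["pose"][:3,3]
    return o+d*(z-o[2])/d[2]
E
python3 - <<'E'
from h import *
c=dict(np.load("top.npz"));f=c["frame"][...,::-1]
cr=f[112:282,182:402];cv2.imwrite("pics/c1.png",cv2.resize(cr,None,fx=3.6,fy=3.5,interpolation=cv2.INTER_CUBIC))
hsv=cv2.cvtColor(f,cv2.COLOR_BGR2HSV)
# knob vs. features rough
for n,uv,z in [("knobtop",(242,142),.099),("bush",(239,174),.06),("h1",(273,152),.046),("h2",(301,156),.046),("h3",(329,160),.046),("tip",(325,197),.0396),("c1",(211,123),.016),("c2",(395,150),.016),("c3",(380,271),.016),("c4",(190,242),.016)]:print(n,ray(c,uv,z).round(4))
E
```

```text
knobtop [0.6447 0.1676 0.099 ]
bush [0.592  0.1784 0.06  ]
h1 [0.6375 0.1151 0.046 ]
h2 [0.6292 0.0605 0.046 ]
h3 [0.6209 0.0061 0.046 ]
tip [0.5493 0.0145 0.0396]
c1 [0.705  0.2435 0.016 ]
c2 [ 0.6468 -0.1284  0.016 ]
c3 [ 0.406 -0.092  0.016]
c4 [0.465  0.2796 0.016 ]
```

View pics/c1.png

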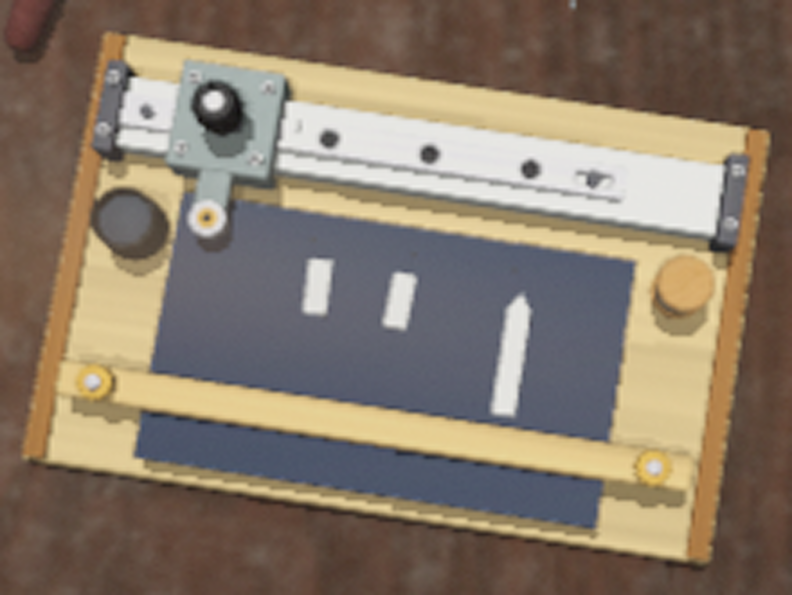

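The top view shows the knob at about (242,142), with three strip holes at (273,152), (301,156) and (329,160). The long tab's tip is at about (326,196), so its station is the rightmost hole, roughly 163 mm of travel from the park position. The jig's yaw is about -8.7°. I'm moving to it now.

Call:
move_arm:
  increments:
    - {"dx":-0.31,"dy":-0.16,"rz":-0.01,"hand":0.2}
    - {"dx":-0.62,"dy":-0.31,"rz":-0.02}
    - {"dx":-0.93,"dy":-0.47,"rz":-0.028}
  grip_force: 40

```text
invalid input
```

Call:
move_arm:
  increments:
    - {"dx":-0.31,"dy":-0.16,"dz":0,"rx":0,"ry":0,"rz":-0.01,"hand":0.2}
    - {"dx":-0.62,"dy":-0.31,"dz":0,"rx":0,"ry":0,"rz":-0.02,"hand":0.2}
    - {"dx":-0.93,"dy":-0.47,"dz":0,"rx":0,"ry":0,"rz":-0.028,"hand":0.2}
  grip_force: 40

```text
time: 0.35
eef_pos: [0.2834, 0.5396, 0.2495]
orientation: [-0.0, 0.074, 0.997, -0.001]
ft_force: [1.2, 0.3, -0.4]
opening: 0.0522
gripper_force: 0.0
```

Call:
move_arm:
  increments:
    - {"dx":-0.27,"dy":-0.21,"dz":0,"rx":0,"ry":0,"rz":0,"hand":0.2}
    - {"dx":-0.54,"dy":-0.42,"dz":0,"rx":0,"ry":0,"rz":0,"hand":0.2}
    - {"dx":-0.82,"dy":-0.63,"dz":0,"rx":0,"ry":0,"rz":0,"hand":0.2}

```text
time: 0.6
eef_pos: [0.3553, 0.4641, 0.2499]
orientation: [-0.0, 0.077, 0.997, -0.0]
ft_force: [0.4, 0.8, -0.1]
opening: 0.0514
gripper_force: 0.0
```

Call:
move_arm:
  increments:
    - {"dx":-0.27,"dy":-0.21,"dz":0,"rx":0,"ry":0,"rz":0,"hand":0.2}
    - {"dx":-0.54,"dy":-0.42,"dz":0,"rx":0,"ry":0,"rz":0,"hand":0.2}
    - {"dx":-0.82,"dy":-0.63,"dz":0,"rx":0,"ry":0,"rz":0,"hand":0.2}

```text
time: 0.85
eef_pos: [0.4267, 0.3892, 0.25]
orientation: [-0.0, 0.077, 0.997, -0.0]
ft_force: [0.6, 1.0, -0.0]
opening: 0.051
gripper_force: 0.0
```

Call:
move_arm:
  increments:
    - {"dx":-0.27,"dy":-0.21,"dz":0,"rx":0,"ry":0,"rz":0,"hand":0.2}
    - {"dx":-0.54,"dy":-0.42,"dz":0,"rx":0,"ry":0,"rz":0,"hand":0.2}
    - {"dx":-0.82,"dy":-0.63,"dz":0,"rx":0,"ry":0,"rz":0,"hand":0.2}

```text
time: 1.1
eef_pos: [0.498, 0.3145, 0.25]
orientation: [-0.0, 0.077, 0.997, -0.0]
ft_force: [1.2, 0.4, -0.5]
opening: 0.0518
gripper_force: 0.0
```

Call:
move_arm:
  increments:
    - {"dx":-0.27,"dy":-0.21,"dz":0,"rx":0,"ry":0,"rz":0,"hand":0.2}
    - {"dx":-0.54,"dy":-0.42,"dz":0,"rx":0,"ry":0,"rz":0,"hand":0.2}
    - {"dx":-0.82,"dy":-0.63,"dz":0,"rx":0,"ry":0,"rz":0,"hand":0.2}
    - {"dx":-0.82,"dy":-0.63,"dz":0,"rx":0,"ry":0,"rz":0,"hand":0.2}

```text
time: 1.43
eef_pos: [0.5738, 0.2321, 0.2498]
orientation: [0.002, 0.083, 0.997, -0.003]
ft_force: [0.4, -2.0, 0.1]
opening: 0.0512
gripper_force: 0.0
```

Call:
move_arm:
  increments:
    - {"dx":-0.3,"dy":-0.2,"dz":0.1,"rx":0,"ry":0,"rz":0,"hand":0.2}
    - {"dx":-0.6,"dy":-0.4,"dz":0.3,"rx":0,"ry":0,"rz":0,"hand":0.2}
    - {"dx":-0.8,"dy":-0.52,"dz":0.5,"rx":0,"ry":0,"rz":0,"hand":0.2}
    - {"dx":-0.8,"dy":-0.52,"dz":0.7,"rx":0,"ry":0,"rz":0,"hand":0.2}
    - {"dx":-0.8,"dy":-0.52,"dz":0.7,"rx":0,"ry":0,"rz":0,"hand":0.2}
    - {"dx":-0.8,"dy":-0.52,"dz":0.7,"rx":0,"ry":0,"rz":0,"hand":0.2}

```text
time: 1.93
eef_pos: [0.6386, 0.1779, 0.1787]
orientation: [-0.002, 0.077, 0.997, -0.0]
ft_force: [0.7, 0.4, 0.4]
opening: 0.0514
gripper_force: 0.0
```

```bash
cat >>h.py <<'E'
from scipy.spatial.transform import Rotation as R
def wrist(arm,name):
    o=arm.get_obs();c=arm.read_camera("wrist")
    T=np.eye(4);T[:3,:3]=R.from_quat(np.roll(o["orientation"],-1)).as_matrix();T[:3,3]=o["eef_pos"]
    c["pose"]=T@c["hand_eye"];cv2.imwrite(f"pics/{name}.png",c["frame"][...,::-1]);np.savez(name+".npz",mtx=c["mtx"],pose=c["pose"],frame=c["frame"])
    print(np.round(o["eef_pos"],4),np.round(o["orientation"],4),np.round(o["ft_force"],2),o["opening"]);return c
def proj(c,p):
    q=np.linalg.inv(c["pose"])@np.array([*p,1.]);u=c["mtx"]@q[:3];return u[:2]/u[2]
E
python3 - <<'E'
from h import *
from bench import arm
c=wrist(arm,"w1");print(proj(c,(.6447,.1676,.099)),proj(c,(.6209,.0061,.046)))
E
```

```text
[0.6386 0.1779 0.1787] [-1.900e-03  7.670e-02  9.971e-01 -4.000e-04] [0.65 0.38 0.38] 0.051375582206031244
[306.96188211 230.67112297] [142.15885946 210.39348826]
```

View pics/w1.png

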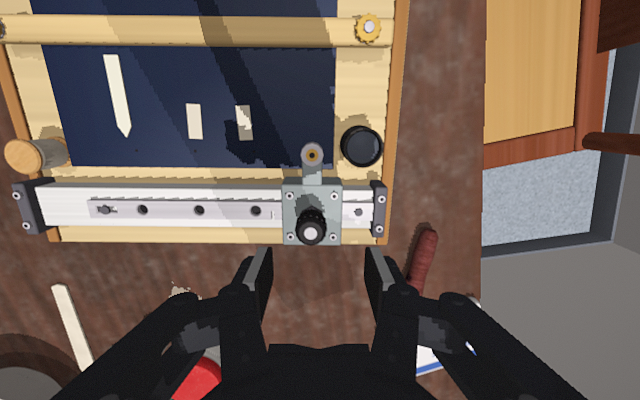

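The wrist view shows the knob top at about (310,233), holes at (142,210), (199,210) and (255,210), and the long tab's tip at (125,137). It agrees with the top view.

```bash
python3 - <<'E'
from h import *
c=dict(np.load("w1.npz"))
k=ray(c,(310.5,233),.099);print(k)
H=[ray(c,(u,210),.046) for u in (142.5,199,255.5)];print(np.round(H,4))
t=ray(c,(125,137),.0396)
yax=(H[2]-H[0])[:2];yax/=np.linalg.norm(yax);print(np.degrees(np.arctan2(-yax[0],yax[1])))
for n,p in [("h3",H[0]),("tip",t),("bush",ray(c,(312,155),.06))]:print(n,(k-p)[:2]@yax)
p=np.array([.6386,.1779,.1787]);Rm=R.from_quat([.0767,.9971,-.0004,-.0019]).as_matrix()
print(Rm.T@(np.array([*((k[:2]+[.6447,.1676])/2),.091])-p), Rm[:,1])
E
```

```text
[0.64710529 0.17005334 0.099     ]
[[0.6206 0.0066 0.046 ]
 [0.629  0.0612 0.046 ]
 [0.6374 0.1157 0.046 ]]
-8.755658165582906
h3 0.16562051318804502
tip 0.17252270375952872
bush -0.0007049697568085075
[-0.00893126 -0.00775421  0.08767582] [ 0.15293908  0.98823502 -0.00108904]
```

Call:
move_arm:
  increments:
    - {"dx":-0.09,"dy":-0.08,"dz":0.1,"rx":0,"ry":0,"rz":0,"hand":0.2}
    - {"dx":-0.09,"dy":-0.08,"dz":0.4,"rx":0,"ry":0,"rz":0,"hand":0.2}
    - {"dx":-0.09,"dy":-0.08,"dz":0.6,"rx":0,"ry":0,"rz":0,"hand":0.2}
    - {"dx":-0.09,"dy":-0.08,"dz":0.75,"rx":0,"ry":0,"rz":0,"hand":0.2}
    - {"dx":-0.09,"dy":-0.08,"dz":0.85,"rx":0,"ry":0,"rz":0,"hand":0.2}
    - {"dx":-0.09,"dy":-0.08,"dz":0.9,"rx":0,"ry":0,"rz":0,"hand":0.2}
    - {"dx":-0.09,"dy":-0.08,"dz":0.9,"rx":0,"ry":0,"rz":0,"hand":0.2}

```text
time: 2.57
eef_pos: [0.6475, 0.1684, 0.09]
orientation: [-0.0, 0.077, 0.997, -0.0]
ft_force: [0.7, 0.9, 0.0]
opening: 0.0512
gripper_force: 0.0
```

```bash
python3 - <<'E'
from h import *
from bench import arm
c=wrist(arm,"w2")
E
```

```text
[0.6475 0.1684 0.09  ] [-2.000e-04  7.650e-02  9.971e-01 -1.000e-04] [0.66 0.93 0.05] 0.051219784142782304
```

View pics/w2.png

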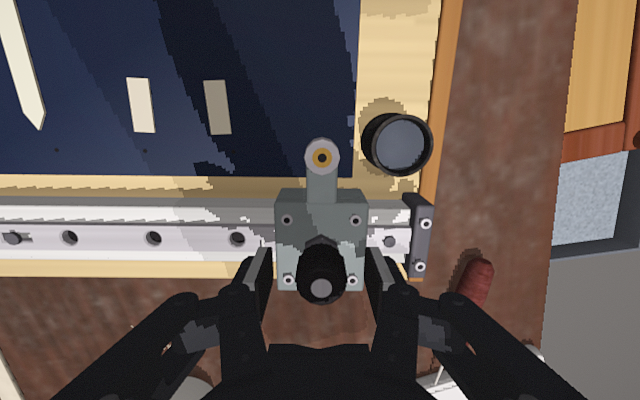

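The knob's top is at about (320,289), centred between the fingers at x≈255 to 380. Next I check its fore-aft position and close the gripper.

```bash
python3 - <<'E'
from h import *
c=dict(np.load("w2.npz"));k=ray(c,(320.5,289),.099);print(k)
E
```

```text
[0.64806032 0.16928614 0.099     ]
```

Call:
move_arm:
  increments:
    - {"dx":0,"dy":0,"dz":0,"rx":0,"ry":0,"rz":0,"hand":-0.2}
    - {"dx":0,"dy":0,"dz":0,"rx":0,"ry":0,"rz":0,"hand":-0.6}
    - {"dx":0,"dy":0,"dz":0,"rx":0,"ry":0,"rz":0,"hand":-0.6}
    - {"dx":0,"dy":0,"dz":0,"rx":0,"ry":0,"rz":0,"hand":-0.6}
    - {"dx":0,"dy":0,"dz":0,"rx":0,"ry":0,"rz":0,"hand":-0.6}
  grip_force: 40

```text
time: 3.03
eef_pos: [0.6485, 0.1687, 0.0921]
orientation: [0.001, 0.077, 0.997, 0.001]
ft_force: [0.6, 0.7, 5.6]
opening: 0.0237
gripper_force: 39.6
```

Call:
move_arm:
  increments:
    - {"dx":0,"dy":0,"dz":-0.04,"rx":0,"ry":0,"rz":0,"hand":-0.6}
    - {"dx":0,"dy":0,"dz":-0.08,"rx":0,"ry":0,"rz":0,"hand":-0.6}
    - {"dx":0,"dy":0,"dz":-0.12,"rx":0,"ry":0,"rz":0,"hand":-0.6}
    - {"dx":0,"dy":0,"dz":-0.14,"rx":0,"ry":0,"rz":0,"hand":-0.6}
    - {"dx":0,"dy":0,"dz":-0.14,"rx":0,"ry":0,"rz":0,"hand":-0.6}

```text
time: 3.45
eef_pos: [0.6482, 0.168, 0.1031]
orientation: [0.001, 0.077, 0.997, -0.0]
ft_force: [6.7, 1.1, -9.8]
opening: 0.0239
gripper_force: 39.9
```

```bash
python3 - <<'E'
from h import *
from bench import arm
c=wrist(arm,"w3")
E
```

```text
[0.6482 0.168  0.1031] [ 8.00e-04  7.69e-02  9.97e-01 -1.00e-04] [ 6.66  1.08 -9.79] 0.023882391757658765
```

View pics/w3.png

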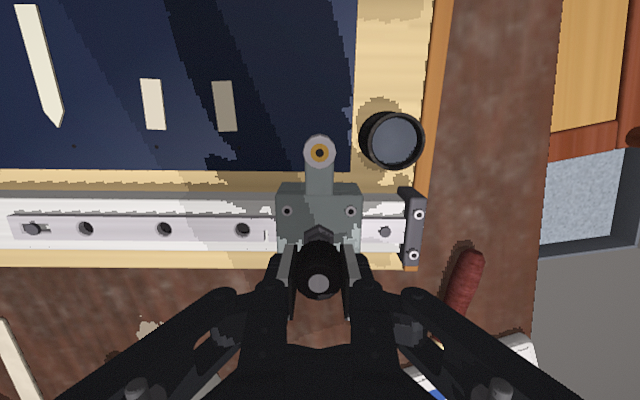

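Knob drawn about 11–13 mm and held firmly in the fingers (knob at (318,282)). I'll lift a little more, ease the 6 N sideways load, and start sliding.

Call:
move_arm:
  increments:
    - {"dx":-0.01,"dy":0,"dz":-0.02,"rx":0,"ry":0,"rz":0,"hand":-0.6}
    - {"dx":-0.01,"dy":0,"dz":-0.02,"rx":0,"ry":0,"rz":0,"hand":-0.6}
    - {"dx":-0.01,"dy":-0.03,"dz":-0.02,"rx":0,"ry":0,"rz":0,"hand":-0.6}
    - {"dx":-0.01,"dy":-0.09,"dz":-0.02,"rx":0,"ry":0,"rz":0,"hand":-0.6}
    - {"dx":-0.01,"dy":-0.15,"dz":-0.02,"rx":0,"ry":0,"rz":0,"hand":-0.6}
    - {"dx":-0.01,"dy":-0.2,"dz":-0.02,"rx":0,"ry":0,"rz":0,"hand":-0.6}

```text
time: 4.0
eef_pos: [0.645, 0.148, 0.105]
orientation: [-0.0, 0.077, 0.997, -0.0]
ft_force: [5.2, 1.9, -10.1]
opening: 0.0239
gripper_force: 39.8
```

Call:
move_arm:
  increments:
    - {"dx":0,"dy":-0.06,"dz":0,"rx":0,"ry":0,"rz":0,"hand":-0.6}
    - {"dx":0,"dy":-0.14,"dz":0,"rx":0,"ry":0,"rz":0,"hand":-0.6}
    - {"dx":0,"dy":-0.22,"dz":0,"rx":0,"ry":0,"rz":0,"hand":-0.6}
    - {"dx":0,"dy":-0.3,"dz":0,"rx":0,"ry":0,"rz":0,"hand":-0.6}
    - {"dx":0,"dy":-0.38,"dz":0,"rx":0,"ry":0,"rz":0,"hand":-0.6}
    - {"dx":0,"dy":-0.46,"dz":0,"rx":0,"ry":0,"rz":0,"hand":-0.6}
    - {"dx":0,"dy":-0.54,"dz":0,"rx":0,"ry":0,"rz":0,"hand":-0.6}
    - {"dx":0,"dy":-0.6,"dz":0,"rx":0,"ry":0,"rz":0,"hand":-0.6}

```text
time: 4.67
eef_pos: [0.6353, 0.0878, 0.106]
orientation: [-0.001, 0.077, 0.997, -0.0]
ft_force: [0.1, 1.9, -10.6]
opening: 0.0237
gripper_force: 39.8
```

Call:
move_arm:
  increments:
    - {"dx":0,"dy":-0.06,"dz":0,"rx":0,"ry":0,"rz":0,"hand":-0.6}
    - {"dx":0,"dy":-0.14,"dz":0,"rx":0,"ry":0,"rz":0,"hand":-0.6}
    - {"dx":0,"dy":-0.22,"dz":0,"rx":0,"ry":0,"rz":0,"hand":-0.6}
    - {"dx":0,"dy":-0.3,"dz":0,"rx":0,"ry":0,"rz":0,"hand":-0.6}
    - {"dx":0,"dy":-0.38,"dz":0,"rx":0,"ry":0,"rz":0,"hand":-0.6}
    - {"dx":0,"dy":-0.46,"dz":0,"rx":0,"ry":0,"rz":0,"hand":-0.6}
    - {"dx":0,"dy":-0.54,"dz":0,"rx":0,"ry":0,"rz":0,"hand":-0.6}
    - {"dx":0,"dy":-0.62,"dz":0,"rx":0,"ry":0,"rz":0,"hand":-0.6}
    - {"dx":0,"dy":-0.68,"dz":0,"rx":0,"ry":0,"rz":0,"hand":-0.6}
    - {"dx":0,"dy":-0.7,"dz":0,"rx":0,"ry":0,"rz":0,"hand":-0.6}
    - {"dx":0,"dy":-0.7,"dz":0,"rx":0,"ry":0,"rz":0,"hand":-0.6}

```text
time: 5.58
eef_pos: [0.6238, 0.0175, 0.1057]
orientation: [-0.002, 0.078, 0.997, -0.001]
ft_force: [-5.3, 0.4, -10.2]
opening: 0.0235
gripper_force: 39.8
```

```bash
python3 - <<'E'
from h import *
from bench import arm
c=wrist(arm,"w4")
E
```

```text
[0.6238 0.0175 0.1057] [-1.80e-03  7.77e-02  9.97e-01 -9.00e-04] [ -5.34   0.39 -10.22] 0.02345531332204251
```

View pics/w4.png

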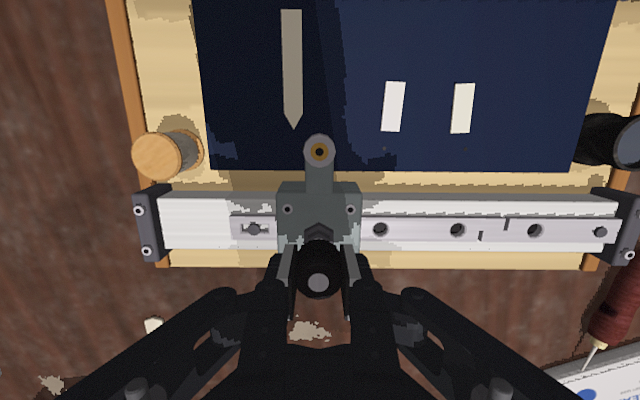

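The carriage is about 152 mm along. Strip holes show at columns 380, 457 and 534 with 77 px spacing, so the target hole is near column 303, about 11 mm further on, and the tab's tip is at (293,128). I'll lower the pin gently onto the strip and open the fingers slightly around the knob, so they can push while it is free to drop.

Call:
move_arm:
  increments:
    - {"dx":0.01,"dy":0,"dz":0.015,"rx":0,"ry":0,"rz":0,"hand":-0.6}
    - {"dx":0.01,"dy":0,"dz":0.03,"rx":0,"ry":0,"rz":0,"hand":-0.6}
    - {"dx":0.01,"dy":0,"dz":0.03,"rx":0,"ry":0,"rz":0,"hand":-0.25}
    - {"dx":0.01,"dy":0,"dz":0.03,"rx":0,"ry":0,"rz":0,"hand":-0.25}
    - {"dx":0.01,"dy":0,"dz":0.06,"rx":0,"ry":0,"rz":0,"hand":-0.25}
    - {"dx":0.01,"dy":0,"dz":0.09,"rx":0,"ry":0,"rz":0,"hand":-0.25}
    - {"dx":0.01,"dy":0,"dz":0.12,"rx":0,"ry":0,"rz":0,"hand":-0.25}
    - {"dx":0.01,"dy":0,"dz":0.12,"rx":0,"ry":0,"rz":0,"hand":-0.25}

```text
time: 6.3
eef_pos: [0.6247, 0.0201, 0.0941]
orientation: [0.0, 0.077, 0.997, 0.0]
ft_force: [-0.7, 0.5, -0.4]
opening: 0.0324
gripper_force: 0.0
```

Call:
move_arm:
  increments:
    - {"dx":0,"dy":-0.01,"dz":0,"rx":0,"ry":0,"rz":0,"hand":-0.25}
    - {"dx":0,"dy":-0.02,"dz":0,"rx":0,"ry":0,"rz":0,"hand":-0.25}
    - {"dx":0,"dy":-0.03,"dz":0,"rx":0,"ry":0,"rz":0,"hand":-0.25}
    - {"dx":0,"dy":-0.04,"dz":0,"rx":0,"ry":0,"rz":0,"hand":-0.25}
    - {"dx":0,"dy":-0.05,"dz":0,"rx":0,"ry":0,"rz":0,"hand":-0.25}
    - {"dx":0,"dy":-0.06,"dz":0,"rx":0,"ry":0,"rz":0,"hand":-0.25}
    - {"dx":0,"dy":-0.07,"dz":0,"rx":0,"ry":0,"rz":0,"hand":-0.25}
    - {"dx":0,"dy":-0.08,"dz":0,"rx":0,"ry":0,"rz":0,"hand":-0.25}

```text
time: 6.97
eef_pos: [0.6237, 0.0137, 0.0944]
orientation: [0.0, 0.076, 0.997, 0.001]
ft_force: [2.1, 4.3, -0.7]
opening: 0.0318
gripper_force: 2.6
```

Call:
move_arm:
  increments:
    - {"dx":0,"dy":-0.01,"dz":0,"rx":0,"ry":0,"rz":0,"hand":-0.25}
    - {"dx":0,"dy":-0.02,"dz":0,"rx":0,"ry":0,"rz":0,"hand":-0.25}
    - {"dx":0,"dy":-0.03,"dz":0,"rx":0,"ry":0,"rz":0,"hand":-0.25}
    - {"dx":0,"dy":-0.04,"dz":0,"rx":0,"ry":0,"rz":0,"hand":-0.25}
    - {"dx":0,"dy":-0.05,"dz":0,"rx":0,"ry":0,"rz":0,"hand":-0.25}
    - {"dx":0,"dy":-0.06,"dz":0,"rx":0,"ry":0,"rz":0,"hand":-0.25}

```text
time: 7.47
eef_pos: [0.6229, 0.0091, 0.0944]
orientation: [0.0, 0.076, 0.997, 0.002]
ft_force: [1.4, 5.6, -1.6]
opening: 0.0318
gripper_force: 3.0
```

Call:
move_arm:
  increments:
    - {"dx":0,"dy":-0.01,"dz":0,"rx":0,"ry":0,"rz":0,"hand":-0.25}
    - {"dx":0,"dy":-0.02,"dz":0,"rx":0,"ry":0,"rz":0,"hand":-0.25}

```text
time: 7.63
eef_pos: [0.6226, 0.0071, 0.0943]
orientation: [0.0, 0.076, 0.997, 0.002]
ft_force: [2.5, 6.7, -1.3]
opening: 0.0322
gripper_force: 3.0
```

Call:
move_arm:
  increments:
    - {"dx":0,"dy":-0.01,"dz":0,"rx":0,"ry":0,"rz":0,"hand":-0.25}
    - {"dx":0,"dy":-0.02,"dz":0,"rx":0,"ry":0,"rz":0,"hand":-0.25}

```text
time: 7.8
eef_pos: [0.6222, 0.0049, 0.0942]
orientation: [0.0, 0.076, 0.997, 0.001]
ft_force: [2.1, 4.9, -2.9]
opening: 0.0319
gripper_force: 2.6
```

Call:
move_arm:
  increments:
    - {"dx":0,"dy":-0.01,"dz":0,"rx":0,"ry":0,"rz":0,"hand":-0.25}

```text
time: 7.88
eef_pos: [0.6217, 0.0032, 0.094]
orientation: [-0.0, 0.076, 0.997, 0.001]
ft_force: [1.4, 1.6, -1.6]
opening: 0.0319
gripper_force: 1.0
```

Call:
move_arm:
  increments:
    - {"dx":0,"dy":0,"dz":0,"rx":0,"ry":0,"rz":0,"hand":-0.25}
    - {"dx":0,"dy":0,"dz":0,"rx":0,"ry":0,"rz":0,"hand":-0.25}

```text
time: 8.05
eef_pos: [0.6214, 0.0016, 0.0941]
orientation: [-0.0, 0.077, 0.997, 0.0]
ft_force: [0.5, 3.0, -1.1]
opening: 0.0321
gripper_force: 1.6
```

```bash
python3 - <<'E'
from h import *
from bench import arm
c=wrist(arm,"w5")
E
```

```text
[0.6214 0.0016 0.0941] [-3.000e-04  7.670e-02  9.971e-01  3.000e-04] [ 0.53  2.99 -1.08] 0.03213826424670713
```

View pics/w5.png

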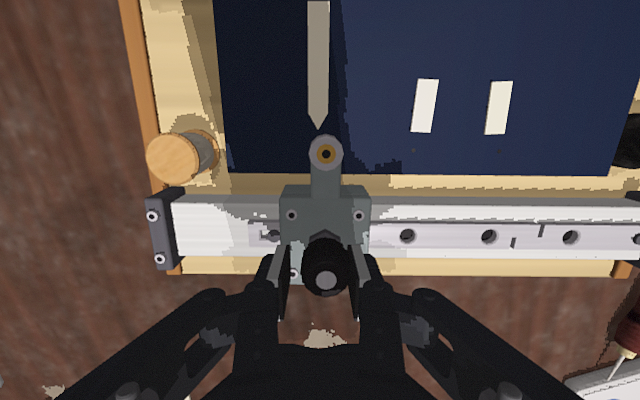

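```bash
python3 - <<'E'
from h import *
c=dict(np.load("w5.npz"));c2=dict(np.load("w2.npz"));w4=dict(np.load("w4.npz"))
y=np.array([.1522,.9884]);n=np.array([y[1],-y[0]])
for C,uv in((c2,(320.5,289)),(w4,(317.5,283)),(c,(325.5,281))):
    for z in(.099,.104,.109,.112):
        p=ray(C,uv,z);print(z,(p[:2]@n).round(4),(p[:2]@y).round(4))
E
```

```text
0.099 0.6148 0.266
0.104 0.6113 0.2659
0.109 0.6079 0.2659
0.112 0.6058 0.2658
0.099 0.6214 0.1117
0.104 0.6181 0.1117
0.109 0.6148 0.1118
0.112 0.6129 0.1118
0.099 0.6126 0.0997
0.104 0.6094 0.0995
0.109 0.6061 0.0994
0.112 0.6042 0.0993
```

Measured against the drawn view, the knob is about 13 mm lower now, so the pin has dropped. I'll centre the fingers, open, retreat upward and check.

Call:
move_arm:
  increments:
    - {"dx":0,"dy":0.02,"dz":0,"rx":0,"ry":0,"rz":0,"hand":-0.25}
    - {"dx":0,"dy":0.045,"dz":0,"rx":0,"ry":0,"rz":0,"hand":-0.25}
    - {"dx":0,"dy":0.045,"dz":0,"rx":0,"ry":0,"rz":0,"hand":0}
    - {"dx":0,"dy":0.045,"dz":0,"rx":0,"ry":0,"rz":0,"hand":0.2}
    - {"dx":0,"dy":0.045,"dz":-0.1,"rx":0,"ry":0,"rz":0,"hand":0.2}
    - {"dx":0,"dy":0.045,"dz":-0.4,"rx":0,"ry":0,"rz":0,"hand":0.2}
    - {"dx":0,"dy":0.045,"dz":-0.7,"rx":0,"ry":0,"rz":0,"hand":0.2}
    - {"dx":0,"dy":0.045,"dz":-0.88,"rx":0,"ry":0,"rz":0,"hand":0.2}
    - {"dx":0,"dy":0.045,"dz":-0.88,"rx":0,"ry":0,"rz":0,"hand":0.2}
    - {"dx":0,"dy":0.045,"dz":-0.88,"rx":0,"ry":0,"rz":0,"hand":0.2}

```text
time: 8.93
eef_pos: [0.6233, 0.0052, 0.1846]
orientation: [0.002, 0.077, 0.997, 0.0]
ft_force: [-1.1, 0.0, -0.3]
opening: 0.0512
gripper_force: 0.0
```

```bash
python3 - <<'E'
from h import *
from bench import arm
c=wrist(arm,"w6")
s=arm.read_camera("scene");a=np.load("scene.npz")["frame"]
def cr(f,u,v):return cv2.resize(f[v-45:v+45,u-60:u+60,::-1],None,fx=5,fy=3*5/3,interpolation=cv2.INTER_CUBIC)
A=cr(c["frame"],315,215);p=proj(s,(.622,.007,.08)).astype(int);print(p)
B=cr(s["frame"],*p)
w1=cr(np.load("w1.npz")["frame"],312,215);w0=cr(a,317,138)
g=np.vstack([np.hstack([w1,A]),np.hstack([w0,B])]);cv2.imwrite("pics/cmp.png",cv2.resize(g,(800,600)))
E
```

```text
[0.6233 0.0052 0.1846] [1.80e-03 7.70e-02 9.97e-01 3.00e-04] [-1.1   0.02 -0.28] 0.05121598087421941
[356 184]
```

View pics/cmp.png

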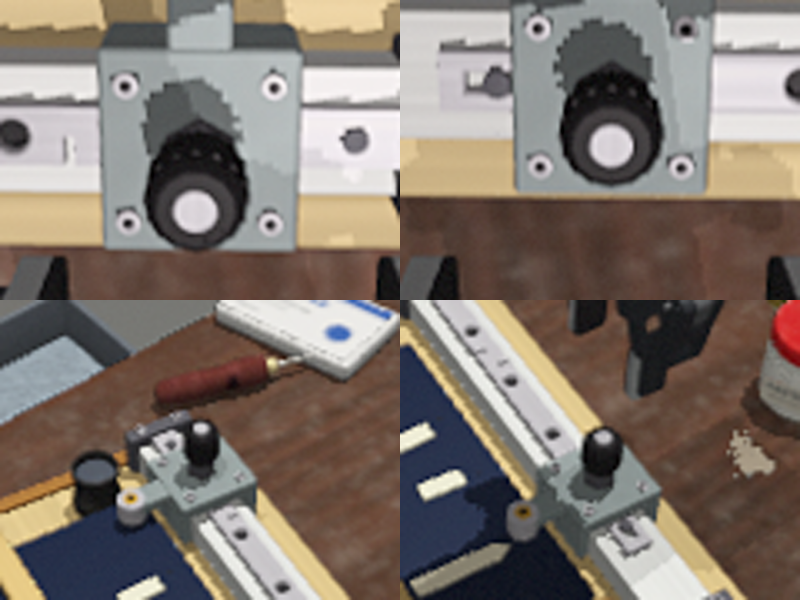

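```bash
python3 - <<'E'
from h import *
y=np.array([.1522,.9884]);n=np.array([y[1],-y[0]]);k=400/120
for nm,u0,S,cap in(("w1",252,[(125,87),(273,87),(128,222),(270,223)],(195,212)),("w6",255,[(138,27),(286,28),(140,166),(281,167)],(211,147))):
    c=dict(np.load(nm+".npz"));f=lambda q,z:ray(c,(u0+q[0]/k,170+q[1]/k),z)[:2]
    m=np.mean([f(q,.0605) for q in S],0)
    print(nm,m@n,m@y,[(z,((f(cap,z)-m)@n).round(4),((f(cap,z)-m)@y).round(4)) for z in(.099,.104,.109)])
E
```

```text
w1 0.6142088270879392 0.2665858656005665 [(0.099, np.float64(0.0), np.float64(-0.0)), (0.104, np.float64(-0.0022), np.float64(0.0001)), (0.109, np.float64(-0.0043), np.float64(0.0003))]
w6 0.6113425918081669 0.1000924392543062 [(0.099, np.float64(0.0004), np.float64(-0.0001)), (0.104, np.float64(-0.0015), np.float64(-0.0001)), (0.109, np.float64(-0.0033), np.float64(-0.0001))]
```

The check puts the knob at its home height of 0.099 m (±1 mm) over the carriage's centre, at about 0.166 m of travel. The bystanders haven't been touched and the arm is clear, so I'm handing in.

```bash
python3 -c "
from bench import arm
print(arm.job_done())"
```

```text
the job is handed in; nothing more can be done
None
```

The carriage is at the station the long tab marks (about 166 mm of travel), the plunger measured home to within about 1 mm, and the job was handed in with the arm clear and the spool and loupe left alone.

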